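# Stack a toroidal transformer onto its chassis stud

### The arm

A 7-joint arm with a two-finger parallel gripper is mounted at the origin on the work surface. World frame = base frame: x ahead of the robot, y to its left, z up, the work surface at z = 0. Lengths are in m, angles in rad, forces in N, time in s.
With the tool pointing down it reaches from about 0.4 to 0.9 m from the base axis. Payload 5.6 kg.
Tool frame: the origin (TCP) lies midway between the tips of the shut fingers; the grasp point (between the pads) lies 19 mm behind it; z points along the fingers, y is the line along which they close (so a half turn about z gives the same grasp; the last joint's range is limited). The gripper opens to 92 mm and grips with 3 to 60 N. Pads are 20 mm wide; open, the fingers measure 128 mm over their backs; the gripper's body (75 mm by 189 mm) begins 69 mm behind the grasp point.
Start: joints at [1.088, 0.468, -0.012, 1.603, 0.006, 1.071, -0.056], TCP at [0.277, -0.588, 0.215] pointing down, gripper open.
Joint ranges: [-2.53, 2.53], [-0.31, 2.02], [-1.57, 1.55], [0.28, 2.44], [-1.29, 4.43], [0.15, 1.84], [-2.92, 2.92]. Speed limits (rad/s): [2.57, 2.57, 3.14, 3.14, 3.14, 3.14, 3.14].

### API

Orientations are given as a 3x3 rotation matrix whose columns are the frame's x, y, z axes.
In Python, from station import env, effector, solver, viewer, workorder, search_frame, tip_of gives the robot as it stands. Calls block until the motion is done:
- env.reach(position, orientation): joint-space move of the TCP to a pose.
- env.movel(position, frame=None, rate=0.15): straight line of the TCP; frame=None keeps the orientation; rate is the mean speed in m/s.
- env.goto_joints(angles): joint-space move.
- effector.release() and effector.grasp(squeeze=None): open the fingers fully, or close them until they stop; squeeze is the grip in N (None keeps the last).
- env.pause(seconds).
- solver.inverse_kinematics(position, orientation): joint angles nearest the present ones, or None.
- env.sense(): the state.
- viewer.read_camera(name): name is "side" or "top" or "wrist"; returns (picture, depth): 400x640x3 uint8, red, green, blue; 400x640 float32, m along the optical axis (not along the pixel's ray), 0 where there is no reading.
- viewer.camera_info(name): a dict with "intrinsics" (3x3 intrinsics, pixels), "eye" and "rotation" of the camera in the world; the wrist camera has in their place "T_tool_cam" (4x4, takes a point from camera to tool coordinates, whose origin is the TCP and whose axes are the flange's). Camera axes: x right, y up, looking along -z (the intrinsics and any distortion apply to the point x, -y, -z); pixel columns grow to the right and rows downward; lengths in m; the calibration is good to about 2 mm. A picture is of the moment at which its call begins: read the wrist's pose just before it. camera_info takes no time and is no camera call.
A pose or a line that the arm cannot do raises env.PlanningError and nothing moves.
- workorder.finish_job(): hands the job in; it is judged then, once.
Trained networks look in the newest picture that a camera, given by its name, has taken for a name from the list of things; names that differ only in an ending like _2 or _b are one class to them, and where a whole thing is asked for, a point or a joint stands for the part that bears it (a point fixed in the world has none). Each returns a list of dicts, best first, with "score" (0 to 1); they miss things now and then, are a little off and sometimes report something else, mostly with a low value. They report only what shows in the picture. A call takes as long as a camera call.
- search_frame(camera, name): "at" ([x, y, z] in m, in world coordinates, good to about 4 mm: the middle of the surface that is visible of it).
- tip_of(camera, name): "at" ([x, y, z] in m, in world coordinates, good to about 4 mm: a listed point, or the origin of a listed thing).
The state is a dict: "t": time; "joint_positions": joint angles; "joint_velocities": joint speeds; "tau": joint torques, N m; "ee_pos": TCP position; "tcp_rot": TCP orientation; "wrist_force": force on the tool from outside, world axes, zero at the start; "moment": the same for the moment, N m; "gripper_width": finger opening in m; "grasp_force": force on a finger pad.
Only numpy, scipy, OpenCV 4.12 (cv2) and the standard library are available. Lean on these libraries where they do the work, as an engineer would, in place of code of your own. Each camera call takes 0.05 s, during which the arm holds its last target. There are 200 camera calls.

### The job

Mount the ring-shaped transformer on the stud of the aluminium chassis: thread onto the stud first the black rubber pad, then the transformer, then the steel clamp plate, and last the brass sleeve, each lying flat on the one below, the pad and the plate with their collars up as they already lie. Lower each part into place rather than dropping it, and leave the other things on the bench where they are.

Things in the scene. Friction and masses are not known exactly. Their poses are not given: they have to be found in the camera images.
- chassis: Folded aluminium chassis plate, fixed to the bench, 120 (x) x 100 (y) mm, its flat top 20 mm above its underside. A plain dark steel stud, 8 mm in diameter, stands upright at the middle of the top and ends 83 mm above the underside (63 mm above the plate). Origin: on the stud's axis at the level of the underside (the bench); z up.
- pad: Loose black hard-rubber mounting pad: round flange 62 mm in diameter and 5 mm thick, with a central collar 26 mm in diameter that rises to 18 mm above the underside; a 17 mm hole goes right through. About 30 g. Lies flat, collar up; best gripped across the collar. Origin: centre of the underside; z up. Goes on first, on the chassis top.
- toroid: Loose ring-shaped (toroidal) transformer, copper with narrow dark wraps, 64 mm outer diameter, 30 mm high, clear centre hole of at least 35 mm, edges bevelled 1.5 mm. About 350 g. Lies flat; grip across its outside. Origin: centre of the underside; z up. Goes on second, round the pad's collar, on its flange (underside then 25 mm above the chassis origin).
- clamp_plate: Loose steel clamp plate: round flange 58 mm in diameter and 3 mm thick, with a central collar 26 mm in diameter that rises to 14 mm above the underside; a 17 mm hole goes right through. About 80 g. Lies flat, collar up; best gripped across the collar. Origin: centre of the underside; z up. Goes on third, on top of the transformer (underside then 55 mm above the chassis origin).
- sleeve: Loose brass sleeve, a plain short tube standing upright: 32 mm outer diameter, 20 mm high, 17 mm hole right through. About 90 g. Origin: centre of the underside; z up. Goes on last, standing on the clamp plate's collar (underside then 69 mm above the chassis origin; the stud's end stays 6 mm below its top).
- tip_tin: Bystander, loose: round steel tin of brass tip-cleaner, 48 mm in diameter, 25 mm high. Origin: centre of the underside.
- capacitor: Bystander, loose: grey box capacitor 30 x 17 x 22 mm high. Origin: centre of the underside.
- pliers: Bystander, loose: pliers with red and blue handles lying along x (jaws to +x), from 100 mm behind to 53 mm ahead of the origin, 56 mm wide, 16 mm high. Origin: on the bench under the pivot.
- bottle: Bystander, loose: water bottle with a red cap, 64 mm in diameter, 200 mm high. Origin: centre of the underside.
- mug: Bystander, loose: glass mug, 76 mm in diameter, 85 mm high, handle to its +y. Origin: centre of the underside.

How it is judged:
On the way, in this order (a step that is already met when the one before it is completed fails the run):
1. the rubber pad lies flat on the chassis round the stud (horizontal distance between pad and chassis below 0.007 m and z of pad in the frame of chassis between 0.017 and 0.023 m and angle between pad's own z axis and vertical below 0.1 rad), for 0.2 s.
2. the transformer lies flat on the pad round its collar (horizontal distance between toroid and chassis below 0.012 m and z of toroid in the frame of chassis between 0.022 and 0.028 m and angle between toroid's own z axis and vertical below 0.1 rad), for 0.2 s.
3. the steel clamp plate lies flat on the transformer, on the stud (horizontal distance between clamp_plate and chassis below 0.007 m and z of clamp_plate in the frame of chassis between 0.052 and 0.058 m and angle between clamp_plate's own z axis and vertical below 0.1 rad), for 0.2 s.
4. the brass sleeve stands on the clamp plate's collar, on the stud (horizontal distance between sleeve and chassis below 0.007 m and z of sleeve in the frame of chassis between 0.066 and 0.072 m and angle between sleeve's own z axis and vertical below 0.1 rad), for 0.2 s.
At the end, for the whole second after the job is handed in: On the chassis stud, from below: pad, transformer, clamp plate, sleeve. Each part's underside is within 3 mm of its seated height (20, 25, 55 and 69 mm above the chassis origin), tilted less than 0.1 rad, its centre within 7 mm of the stud's axis (12 mm for the transformer), released and at rest (all of step 1 and all of step 2 and all of step 3 and all of step 4 and linear speed of each of pad, toroid, clamp_plate, sleeve below 0.02 m/s and angular speed of each of pad, toroid, clamp_plate, sleeve below 0.2 rad/s); the robot touches nothing.
It fails at once if a bystander (tin, capacitor, pliers, bottle or mug) is shifted by more than 30 mm from where it was at the start (distance of any of tip_tin, capacitor, pliers, bottle, mug from where it was at the start of the episode above 0.03 m).
It fails at once if one of the four parts is dropped (moves faster than 0.7 m/s, a fall of some 25 mm, with no finger touching it) ((linear speed of pad above 0.7 m/s and contact force between the fingers and pad below 0.01 N) or (linear speed of toroid above 0.7 m/s and contact force between the fingers and toroid below 0.01 N) or (linear speed of clamp_plate above 0.7 m/s and contact force between the fingers and clamp_plate below 0.01 N) or (linear speed of sleeve above 0.7 m/s and contact force between the fingers and sleeve below 0.01 N)).
It also fails if it takes over 102 s, if anything falls off the work surface, if the arm or the gripper's body presses on something with over 40 N, if the wrist force passes 120 N, or if a joint passes its speed limit or range.

## Working session

There is one attempt and no reset: what is moved stays moved. The work goes in short steps, each a Python script; the robot and the scene stay as the last script left them, time stands still between calls to the robot, and variables do not carry over. Pictures are saved under pics/ and viewed, at most 14 in all, crops included, and the job is handed in when it is done.

```bash
ls; mkdir -p pics; python3 - <<'E'
from station import env, effector, solver, viewer, workorder, search_frame, tip_of
import cv2,numpy as np
np.set_printoptions(precision=4,suppress=True)
for c in ("top","side"):
    p,d=viewer.read_camera(c); cv2.imwrite(f"pics/{c}0.png",p[:,:,::-1])
    print(c,viewer.camera_info(c))
    for n in ("chassis","pad","toroid","clamp_plate","sleeve","tip_tin","capacitor","pliers","bottle","mug"):
        r=tip_of(c,n); print(n,[(np.array(q["at"]),round(q["score"],2)) for q in r[:2]])
print(viewer.camera_info("wrist")); print(env.sense())
E
```

```text
pics
top {'intrinsics': array([[488.9414,   0.    , 312.3984],
       [  0.    , 488.9414, 190.6037],
       [  0.    ,   0.    ,   1.    ]]), 'eye': array([ 0.4515, -0.0209,  1.2308]), 'rotation': array([[-0.0038,  0.995 , -0.1003],
       [-0.9997, -0.0063, -0.0242],
       [-0.0247,  0.1002,  0.9947]])}
chassis [(array([0.4707, 0.0143, 0.0016]), 0.73), (array([0.6611, 0.1323, 0.0023]), 0.15)]
pad [(array([ 0.6591,  0.1341, -0.0004]), 0.56)]
toroid [(array([0.4797, 0.2955, 0.0001]), 0.67)]
clamp_plate [(array([ 0.6354, -0.1217,  0.0046]), 0.7), (array([ 0.4638, -0.2912, -0.0025]), 0.66)]
sleeve [(array([ 0.6359, -0.1259,  0.0012]), 0.67)]
tip_tin [(array([ 0.4672, -0.1469,  0.0025]), 0.81)]
capacitor [(array([0.458 , 0.1314, 0.0006]), 0.61)]
pliers [(array([ 0.6975, -0.0057, -0.0027]), 0.97)]
bottle [(array([0.5843, 0.4176, 0.004 ]), 0.76)]
mug [(array([ 0.6209, -0.4298, -0.0001]), 0.8)]
side {'intrinsics': array([[391.7978,   0.    , 319.3326],
       [  0.    , 391.7978, 196.8039],
       [  0.    ,   0.    ,   1.    ]]), 'eye': array([0.0452, 0.5455, 0.6462]), 'rotation': array(
[... 945 characters left out ...]
],
       [ 0.0003,  0.2664, -0.9639, -0.1695],
       [ 0.    ,  0.    ,  0.    ,  1.    ]])}
{'t': 1.1, 'joint_positions': array([ 1.088 ,  0.4675, -0.0117,  1.6027,  0.006 ,  1.0714, -0.0563]), 'joint_velocities': array([ 0.0002, -0.0015,  0.002 , -0.0009,  0.001 , -0.0014, -0.0012]), 'tau': array([  0.0004, -52.0423,  -0.0126, -24.4054,  -0.0568,   0.0113,
        -0.    ]), 'ee_pos': array([ 0.2767, -0.5882,  0.2146]), 'tcp_rot': array([[ 0.9049,  0.4257,  0.    ],
       [ 0.4257, -0.9049, -0.    ],
       [-0.    ,  0.    , -1.    ]]), 'wrist_force': array([0.0127, 0.2676, 0.047 ]), 'moment': array([ 0.0403, -0.0152, -0.0257]), 'grasp_force': 0.0, 'gripper_width': 0.09165891804924822}
```

View pics/top0.png

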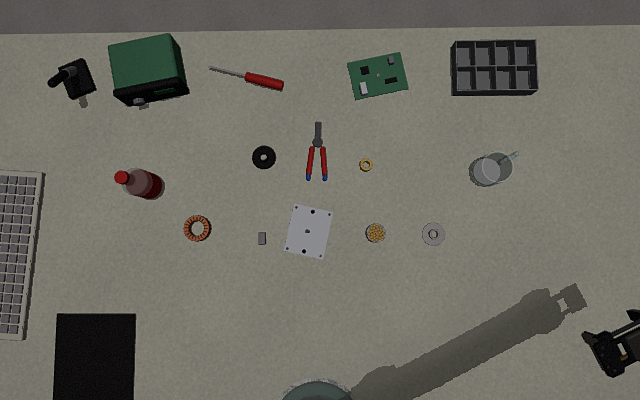

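View pics/side0.png

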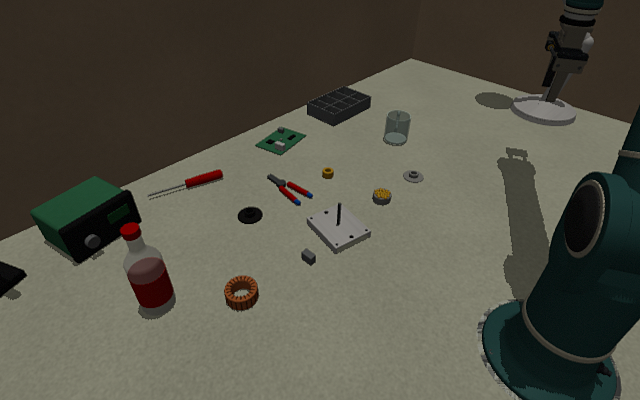

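```bash
cat > h.py <<'E'
from station import env, effector, solver, viewer, workorder
import cv2,numpy as np
np.set_printoptions(precision=4,suppress=True)
R=np.diag([1.,-1,-1])
def cloud(name="wrist"):
    s=env.sense(); i=viewer.camera_info(name); p,d=viewer.read_camera(name)
    T=np.eye(4); T[:3,:3]=s["tcp_rot"]; T[:3,3]=s["ee_pos"]; T=T@i["T_tool_cam"]
    K=i["intrinsics"]; v,u=np.mgrid[:400,:640]
    c=np.stack([(u-K[0,2])/K[0,0]*d,-(v-K[1,2])/K[1,1]*d,-d],-1)
    w=c@T[:3,:3].T+T[:3,3]; w[d==0]=np.nan
    return p,w
def locate(xy,top,dia,tol=.004,tag=None):
    """centre of the flat top at height 'top', TCP held 0.1 above it"""
    p,w=cloud()
    if tag: cv2.imwrite(f"pics/{tag}.png",p[:,:,::-1])
    m=(abs(w[...,2]-top)<tol)&(np.hypot(w[...,0]-xy[0],w[...,1]-xy[1])<dia/2+.02)
    q=w[m]
    n,l,st,_=cv2.connectedComponentsWithStats(m.astype(np.uint8))
    k=1+np.argmax(st[1:,4]); q=w[l==k]
    (cx,cy),r=cv2.minEnclosingCircle(q[:,:2].astype(np.float32))
    print(tag,"n",len(q),"centre",np.array([cx,cy]),"dia",2*r,"z",np.percentile(q[:,2],[5,50,95]),"mid",(np.percentile(q[:,:2],1,0)+np.percentile(q[:,:2],99,0))/2)
    return np.array([cx,cy])
E
python3 - <<'E'
from h import *
c=[.4727,.0167]; env.reach(np.array([*c,.183]),R); print(env.sense()["t"])
for k in range(2): c=locate(c,.083,.008,tag="stud"); env.movel(np.array([*c,.183]))
locate(c,.083,.008)
p=[.661,.1335]; env.reach(np.array([*p,.118]),R); print(env.sense()["t"])
p=locate(p,.018,.026,tag="pad"); env.movel(np.array([*p,.118])); p=locate(p,.018,.026)
s=env.sense();print(s["t"],s["ee_pos"],s["tcp_rot"],s["joint_positions"])
E
```

```text
3.375
stud n 83 centre [0.4704 0.0202] dia 0.007940673269331455 z [0.0807 0.0822 0.0836] mid [0.4708 0.0202]
stud n 79 centre [0.4698 0.0198] dia 0.00768057256937027 z [0.0809 0.0823 0.0835] mid [0.4708 0.0198]
None n 80 centre [0.4706 0.02  ] dia 0.007916604168713093 z [0.0808 0.0821 0.0832] mid [0.4708 0.02  ]
4.95
pad n 475 centre [0.6596 0.133 ] dia 0.025985172018408775 z [0.015  0.0172 0.0183] mid [0.66   0.1332]
None n 483 centre [0.6597 0.133 ] dia 0.026069188490509987 z [0.0153 0.0171 0.0184] mid [0.6599 0.1332]
5.3 [0.6596 0.1323 0.1189] [[ 1.     -0.0007  0.0011]
 [-0.0007 -1.     -0.0003]
 [ 0.0011  0.0003 -1.    ]] [ 0.0678  0.6595 -0.4601  1.5928  0.3374  0.9681 -2.073 ]
```

```bash
cat >> h.py <<'E'
S=np.array([.4706,.0200])
def st(tag):
    s=env.sense(); print(tag,"t",round(s["t"],2),"pos",s["ee_pos"],"w",round(s["gripper_width"],4),"g",round(s["grasp_force"],1),"F",s["wrist_force"])
    return s
def pick(xy,z,sq,lift=.12):
    env.movel(np.array([*xy,z+.02])); env.movel(np.array([*xy,z]),rate=.06); st("down")
    effector.grasp(sq); st("gripped")
    env.movel(np.array([*xy,lift]),rate=.12); env.pause(.2); return st("lifted")
E
python3 - <<'E'
from h import *
pick([.6597,.133],.008,20,.13)
env.movel(np.array([.6,.12,.15])); 
env.reach(np.array([*S,.125]),R); env.pause(.3); st("above")
p,w=cloud(); cv2.imwrite("pics/held.png",p[:,:,::-1])
E
```

```text
down t 6.53 pos [0.6594 0.133  0.0076] w 0.092 g 0.0 F [-0.5486  1.0065 -0.4177]
gripped t 7.56 pos [0.6597 0.133  0.008 ] w 0.0249 g 20.0 F [-0.525  -0.1885 -0.1326]
lifted t 8.93 pos [0.6593 0.1329 0.1292] w 0.0252 g 20.0 F [-0.1279 -0.7015 -0.4463]
above t 10.5 pos [0.4714 0.0209 0.125 ] w 0.0249 g 20.0 F [-0.1606  0.227  -0.7288]
```

View pics/held.png

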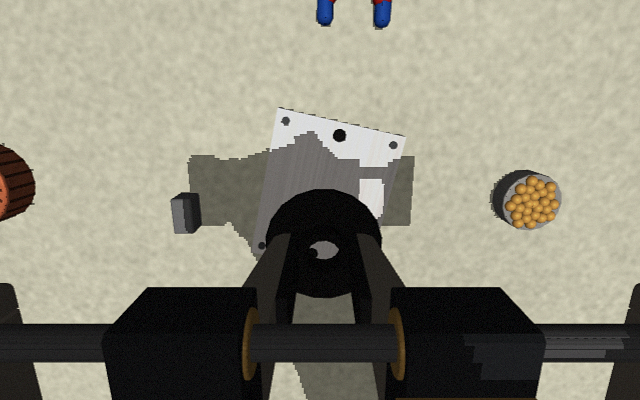

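```bash
python3 - <<'E'
from h import *
p,w=cloud(); st("")
cv2.imwrite("pics/held2.png",cv2.resize(p[180:320,250:400],None,fx=4,fy=4,interpolation=0)[:,:,::-1])
z=w[236:268:2,300:350:2,2]
for r in z: print(" ".join("%3d"%(1000*a) if a==a else "nan" for a in r))
locate(S,.083,.008)
locate(S,.135,.026)
E
```

```text
t 10.6 pos [0.471  0.0205 0.1249] w 0.0249 g 20.0 F [0.2318 0.1972 0.5705]
121 121 127 129 131 132 133 133 133 133 134 134 134 133 134 135 134 133 133 133 131 129 124 122 125
121 124 131 132 133 134 133 134 134 134 134 133 133 134 134 135 134 134 134 134 134 131 126 123 125
122 127 133 134 134 133 134 134 134 132 134 133 133 133 135 134 134 134 133 135 133 135 129 126 126
127 133 133 134 134 134 135 134 133  19  19  17  19  18  19  18 134 134 134 134 133 134 133 128 125
129 133 135 134 134 134 133  19  18  19  19  17  19  19  18  17  19  19 134 134 133 133 134 133 125
132 134 134 135 135 133  19  19  18  20  19  20  19  18  19  20  18  19  19 133 134 134 134 134 125
133 133 133 135 134  19  19  19  19  20  19  20  18  18  19  19  19  19  20 133 134 133 134 132 133
135 133 134 135 133  20  20  20  20  19  20  19  19  19  18  18  18  19  19  18 134 134 134 134 134
134 134 134 133 124  19  20  18  21  19  19  19  20 nan  20  19  20  20  20 120 133 134 134 133 134
133 134 135 134 125 119  20  19  19  19  19  20  20  19  20  20  19  20 119 123 128 134 135 134 133
134 134 135 133 128 123 1
[... 196 characters left out ...]
28 124 123 121 120 120 118 120 119 120 119 120 124 125 129 133 133 134 133 133
134 134 134 135 132 129 126 126 123 123 122 120 120 120 122 123 124 125 128 129 133 134 135 134 134
134 134 134 134 132 129 129 126 126 124 125 123 123 124 124 126 126 128 130 131 134 133 133 134 128
122 134 134 134 135 131 131 129 128 128 127 126 127 125 126 127 128 130 132 133 134 134 134 133 129Traceback (most recent call last):
  File "<stdin>", line 6, in <module>
  File "h.py", line 19, in locate
    k=1+np.argmax(st[1:,4]); q=w[l==k]
        ~~~~~~~~~^^^^^^^^^^
    return _wrapfunc(a, 'argmax', axis=axis, out=out, **kwds)
    return bound(*args, **kwds)
ValueError: attempt to get argmax of an empty sequence
```

View pics/held2.png

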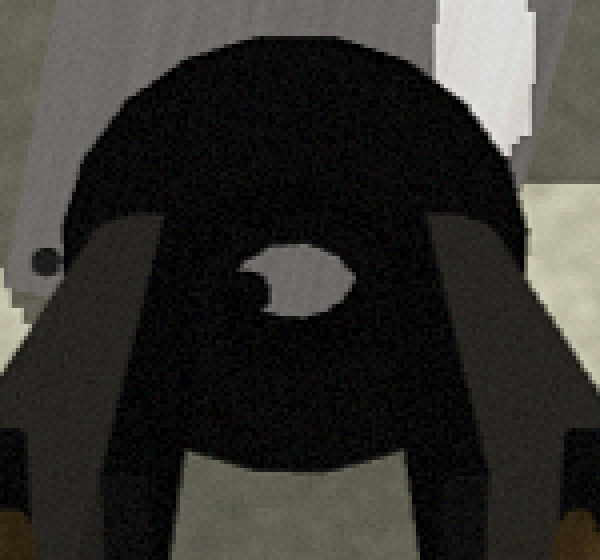

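```bash
cat >> h.py <<'E'
def lower(xy,z,stop=8.,step=.004,z1=None):
    """lower in small steps with a watch on the wrist force"""
    f0=env.sense()["wrist_force"]
    while True:
        s=env.sense(); zc=(z1 if z1 else s["ee_pos"][2]); nz=max(z,zc-step)
        env.movel(np.array([*xy,nz]),rate=.06); z1=nz
        f=env.sense()["wrist_force"]-f0
        if np.linalg.norm(f)>stop: print("contact at",nz,f); return False
        if nz<=z+1e-6: return True
E
python3 - <<'E'
from h import *
locate(S,.135,.026,.003)
env.movel(np.array([*S,.105]),rate=.06); st("at rim")
print(lower(S,.030,z1=.105)); st("low")
p,w=cloud(); cv2.imwrite("pics/low.png",p[:,:,::-1])
E
```

```text
None n 1362 centre [0.4698 0.0143] dia 0.042646344751119614 z [0.1326 0.1343 0.1358] mid [0.4712 0.0152]
at rim t 11.18 pos [0.4703 0.0201 0.1045] w 0.025 g 20.0 F [ 0.4591 -0.7982 -0.3596]
True
low t 15.93 pos [0.4705 0.02   0.0298] w 0.0249 g 20.0 F [ 0.3257  0.3747 -0.346 ]
```

```bash
python3 - <<'E'
from h import *
print(lower(S,.0275,step=.001,z1=.030,stop=6)); st("seat")
effector.release(); env.pause(.2)
env.movel(np.array([*S,.138]),rate=.15); env.pause(.1); locate(S,.038,.026,.003,tag="padon"); st("")
t=[.480,.294]; env.reach(np.array([*t,.130]),R)
t=locate(t,.030,.064,tag="tor"); env.movel(np.array([*t,.130])); t=locate(t,.030,.064)
st("")
E
```

```text
True
seat t 16.73 pos [0.4706 0.02   0.0278] w 0.025 g 20.0 F [-1.6662  0.4444  5.4056]
padon n 408 centre [0.4707 0.0203] dia 0.02589200809597969 z [0.0357 0.0372 0.0383] mid [0.4714 0.0203]
 t 19.03 pos [0.4699 0.02   0.137 ] w 0.0916 g 0.0 F [-0.2365  0.816   0.3527]
tor n 3202 centre [0.4795 0.2966] dia 0.06524522602558136 z [0.0275 0.0293 0.0305] mid [0.4802 0.2966]
None n 3198 centre [0.4795 0.2966] dia 0.06512156128883362 z [0.0275 0.0293 0.0305] mid [0.4799 0.2966]
 t 20.45 pos [0.4799 0.2959 0.1301] w 0.0916 g 0.0 F [1.2777 0.2569 0.7463]
```

View pics/padon.png

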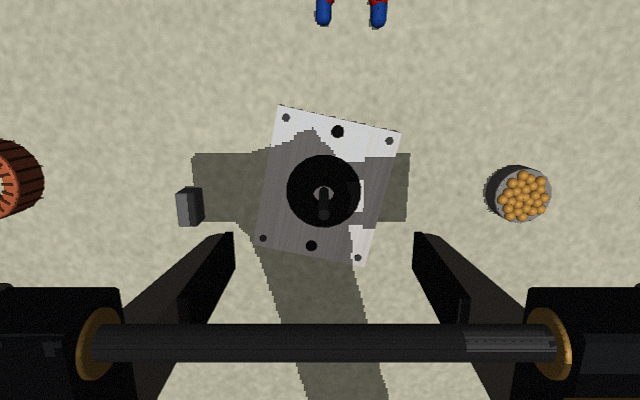

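View pics/tor.png

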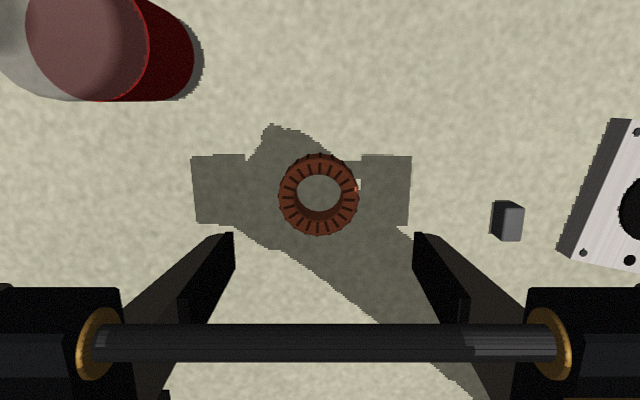

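```bash
python3 - <<'E'
from h import *
t=[.4797,.2966]
pick(t,.006,45,.14)
env.reach(np.array([*S,.13]),R); env.pause(.2); st("above")
env.movel(np.array([*S,.098]),rate=.08); env.pause(.2); st("rim")
print(lower(S,.055,z1=.098,step=.006,stop=8)); st("low")
E
```

```text
down t 21.77 pos [0.4795 0.2965 0.0056] w 0.0923 g 0.0 F [-0.2171  0.4863  0.2538]
gripped t 22.35 pos [0.4798 0.2966 0.0062] w 0.061 g 45.0 F [-0.6274 -0.3355  1.6447]
lifted t 23.82 pos [0.4793 0.2965 0.1393] w 0.0607 g 45.0 F [ 0.3012 -0.7684 -4.1061]
above t 25.09 pos [0.4709 0.0215 0.1301] w 0.0607 g 45.0 F [-0.3889 -0.2428 -2.9793]
rim t 25.84 pos [0.471  0.02   0.0984] w 0.0606 g 45.0 F [-0.5993 -0.248  -3.6979]
True
low t 27.84 pos [0.4707 0.02   0.055 ] w 0.0611 g 45.0 F [ 0.4759 -0.2916 -3.0817]
```

```bash
python3 - <<'E'
from h import *
print(lower(S,.0508,step=.001,z1=.055,stop=5)); st("seat")
effector.release(); env.pause(.2)
env.movel(np.array([*S,.175]),rate=.15); env.pause(.1); locate(S,.075,.064,.003,tag="toron"); st("")
t=[.462,-.293]; env.reach(np.array([*t,.114]),R)
t=locate(t,.014,.026,.003,tag="cl"); env.movel(np.array([*t,.114])); t=locate(t,.014,.026,.003)
st("")
E
```

```text
True
seat t 29.09 pos [0.4706 0.02   0.0508] w 0.0611 g 45.0 F [ 0.8416 -0.3663 -3.2654]
toron n 21 centre [0.4722 0.0203] dia 0.007351672742515802 z [0.0729 0.0751 0.0774] mid [0.4728 0.0203]
 t 31.03 pos [0.47   0.02   0.1741] w 0.0917 g 0.0 F [-0.0028 -0.8954  0.2803]
cl n 458 centre [ 0.4626 -0.2908] dia 0.025841722264885902 z [0.0117 0.0132 0.0145] mid [ 0.4626 -0.291 ]
None n 460 centre [ 0.4625 -0.2912] dia 0.025846919044852257 z [0.0116 0.0132 0.0144] mid [ 0.4628 -0.291 ]
 t 32.6 pos [ 0.463  -0.2901  0.1143] w 0.0919 g 0.0 F [-0.5809  0.244   0.0225]
```

View pics/toron.png

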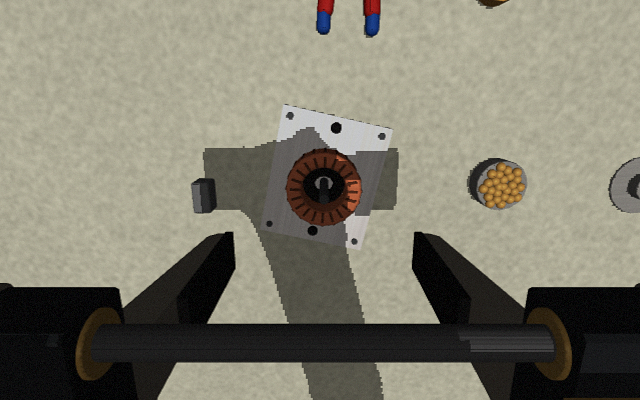

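View pics/cl.png

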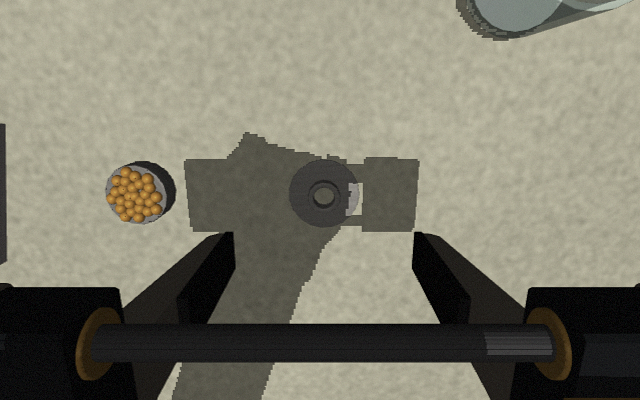

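```bash
python3 - <<'E'
from h import *
i=viewer.camera_info("top");p,d=viewer.read_camera("top");K=i["intrinsics"];v,u=np.mgrid[:400,:640]
c=np.stack([(u-K[0,2])/K[0,0]*d,-(v-K[1,2])/K[1,1]*d,-d],-1); w=c@i["rotation"].T+i["eye"]
m=(abs(w[...,2]-.053)<.006)&(np.hypot(w[...,0]-S[0],w[...,1]-S[1])<.045); q=w[m]
print(len(q),cv2.minEnclosingCircle(q[:,:2].astype(np.float32)),np.percentile(q[:,2],[5,50,95]))
A=np.c_[q[:,:2]-S,np.ones(len(q))];print(np.linalg.lstsq(A,q[:,2],rcond=None)[0])
E
```

```text
346 ((0.4728263318538666, 0.02036457322537899), 0.0323050394654274) [0.0504 0.0544 0.0576]
[-0.0079 -0.0041  0.0542]
```

Toroid is seated flat (top at 54 mm). I had set its release height 20 mm too high by mistake, so the seat heights for the remaining parts are recomputed: clamp underside 0.055, sleeve 0.069.

```bash
python3 - <<'E'
from h import *
t=[.4625,-.2911]
pick(t,.006,30,.14)
env.reach(np.array([*S,.13]),R); env.pause(.2); st("above")
env.movel(np.array([*S,.098]),rate=.08); env.pause(.2); st("rim")
print(lower(S,.065,z1=.098,step=.005,stop=6)); st("low")
print(lower(S,.0605,step=.001,z1=.065,stop=5)); st("seat")
E
```

```text
down t 33.87 pos [ 0.4623 -0.2909  0.0057] w 0.0921 g 0.0 F [ 0.1653 -0.4981 -0.2558]
gripped t 34.9 pos [ 0.4625 -0.2911  0.006 ] w 0.0239 g 30.0 F [ 0.3918 -0.3389  0.4101]
lifted t 36.37 pos [ 0.4622 -0.2909  0.1394] w 0.0241 g 30.0 F [ 0.9467 -0.2777 -1.197 ]
above t 37.76 pos [0.4708 0.0188 0.1299] w 0.0238 g 30.0 F [ 0.1987 -0.1111 -0.48  ]
rim t 38.51 pos [0.471  0.0201 0.0984] w 0.0243 g 30.0 F [ 0.0298  0.831  -1.1075]
True
low t 40.26 pos [0.4705 0.02   0.0648] w 0.0237 g 30.0 F [ 0.5578  0.2092 -0.623 ]
contact at 0.0605 [-2.9626 -0.6144  5.7408]
False
seat t 41.51 pos [0.4706 0.02   0.0609] w 0.0246 g 30.0 F [-2.4048 -0.4052  5.1178]
```

```bash
python3 - <<'E'
from h import *
effector.release(); env.pause(.2)
env.movel(np.array([*S,.169]),rate=.15); env.pause(.1); locate(S,.069,.026,.004,tag="clon"); locate(S,.058,.058,.004); st("")
t=[.634,-.1265]; env.reach(np.array([*t,.120]),R)
t=locate(t,.020,.032,.003,tag="sl"); env.movel(np.array([*t,.120])); t=locate(t,.020,.032,.003)
st("")
E
```

```text
clon n 484 centre [0.4704 0.0204] dia 0.02607862651348114 z [0.0663 0.0681 0.0693] mid [0.4708 0.0203]
None n 3306 centre [0.4706 0.0202] dia 0.06283418089151382 z [0.0545 0.0573 0.0585] mid [0.4708 0.0202]
 t 43.86 pos [0.47   0.0201 0.1681] w 0.0918 g 0.0 F [ 0.3452  0.1534 -0.0795]
sl n 863 centre [ 0.637  -0.1253] dia 0.03192489221692085 z [0.018  0.0192 0.0204] mid [ 0.6371 -0.1253]
None n 856 centre [ 0.6371 -0.1253] dia 0.03211577609181404 z [0.0179 0.0193 0.0205] mid [ 0.6374 -0.1254]
 t 45.11 pos [ 0.6371 -0.1246  0.1207] w 0.092 g 0.0 F [ 0.1103  0.6554 -0.3897]
```

View pics/clon.png

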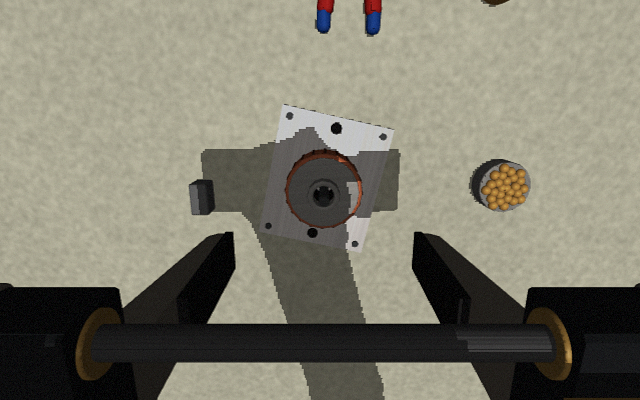

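View pics/sl.png

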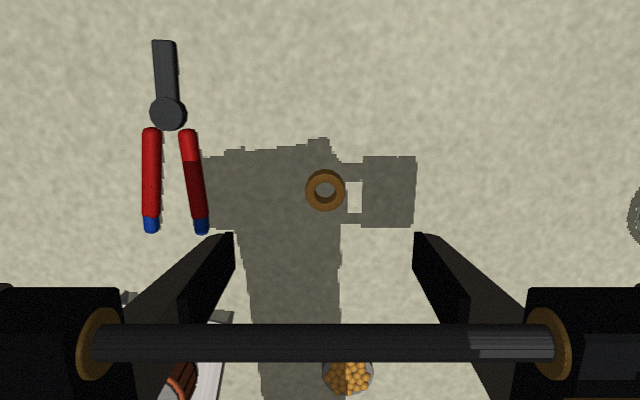

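Clamp plate is centred on the stud at (323,193), flange at the right height; the sleeve is at (325,191), with the pliers ~30 mm clear of the finger.

```bash
python3 - <<'E'
from h import *
t=[.6371,-.1253]
pick(t,.006,30,.14)
env.movel(np.array([.58,-.08,.15]))
env.reach(np.array([*S,.13]),R); env.pause(.2); st("above")
env.movel(np.array([*S,.098]),rate=.08); env.pause(.2); st("rim")
print(lower(S,.079,z1=.098,step=.004,stop=6)); st("low")
print(lower(S,.0745,step=.001,z1=.079,stop=5)); s=st("seat")
if .0735<s["ee_pos"][2]<.0765:
    effector.release(); env.pause(.2)
    env.movel(np.array([*S,.189]),rate=.15); env.pause(.1); locate(S,.089,.032,.004,tag="slon"); st("")
E
```

```text
down t 46.37 pos [ 0.6369 -0.1252  0.0056] w 0.0923 g 0.0 F [ 0.0649 -1.1998 -1.047 ]
gripped t 47.32 pos [ 0.6371 -0.1253  0.006 ] w 0.0315 g 30.0 F [ 0.2719  0.9999 -0.1847]
lifted t 48.78 pos [ 0.6367 -0.1252  0.1392] w 0.0311 g 30.0 F [ 0.645   0.3039 -0.7075]
above t 50.27 pos [0.4718 0.0191 0.1301] w 0.0316 g 30.0 F [-0.0259 -0.8669 -0.7136]
rim t 51.02 pos [0.471  0.0201 0.0984] w 0.0311 g 30.0 F [-0.4387 -0.4259 -1.4882]
True
low t 52.27 pos [0.4704 0.02   0.0788] w 0.0314 g 30.0 F [-0.4912  0.3828 -0.4771]
contact at 0.0745 [-0.8336 -1.5733  5.1274]
False
seat t 53.52 pos [0.4706 0.02   0.0748] w 0.0312 g 30.0 F [-1.3248 -1.1905  4.6503]
slon n 894 centre [0.4706 0.0203] dia 0.03201703354716301 z [0.0864 0.0882 0.0894] mid [0.4709 0.0203]
 t 55.77 pos [0.4699 0.02   0.188 ] w 0.0921 g 0.0 F [-0.4279 -0.4644  0.0315]
```

View pics/slon.png

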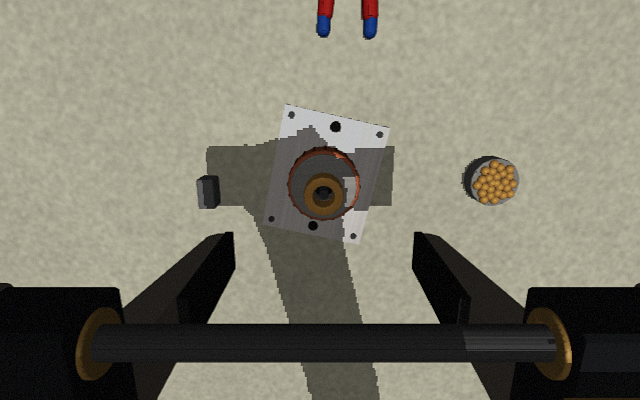

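The sleeve stands on the collar, centred on the stud at (323,193), with its top at 88–89 mm. The bystanders in view have not moved.

```bash
python3 -c "
from h import *
env.pause(.5); print(workorder.finish_job())"
```

```text
the job is handed in; nothing more can be done
None
```

I've handed the job in: pad, transformer, clamp plate and sleeve are on the stud, each measured centred and at its seated height, but I released the transformer about 20 mm too high. That fall works out at about 0.63 m/s against the 0.7 m/s limit, so I expect it to pass, though no verdict came back.

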